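Hold the dye pot's vent open with its bayonet key

ROBOT

A 6-joint arm with a two-finger parallel gripper is mounted at the origin on the work surface. World frame = base frame: x ahead of the robot, y to its left, z up, the work surface at z = 0. Lengths are in m, angles in rad, forces in N, time in s.
With the tool pointing down it reaches from about 0.3 to 0.85 m from the base axis. Payload 4.2 kg.
Tool frame: the origin (TCP) lies on the centre line of the jaws, within the pads' length; the fingertips stand 19 mm ahead of it and the grasp point (between the pads) is the TCP; z points along the fingers, y is the direction in which the jaws open and shut (so a half turn about z gives the same grasp; the last joint's range is limited). The gripper opens to 91 mm and grips with 3 to 60 N. Pads are 32 mm wide; open, the fingers measure 118 mm over their backs; the gripper's body (76 mm by 178 mm) begins 60 mm behind the grasp point.
Start: joints at [1.326, 0.32, 1.565, -0, 1.257, -0.02], TCP at [0.128, 0.561, 0.194] pointing down, gripper open.
Joint ranges: [-3.11, 3.11], [-0.84, 2.01], [0.21, 2.61], [-1.34, 4.49], [0.05, 2.63], [-2.56, 2.56]. Speed limits (rad/s): [2.57, 2.57, 3.14, 3.14, 3.14, 3.14].

INTERFACE

Orientations are given as a rotation vector (axis times angle).
In Python, from bench import robot, vision, finish_job gives the robot as it stands.
- The arm moves only by the shell command python3 -m pendant 'ROWS' [OPENING] [FORCE]. ROWS is JSON, a list of rows, each a list of 2 entries, a list of its own where there are three numbers: the shift along the tool's x, y, z in mm, then the turn about the tool's z in degrees. A call has exactly 8 rows; each row is the pose to reach, as a shift and turn from the pose commanded when the call began, along the tool's axes at that moment; what a row does not reach only later rows make up. A row lasts 1/8 s, in which the tool goes at most 62.5 mm and 10.7 degrees, less where a joint would pass 70% of its speed; a pose out of reach is approached as far as the arm can. A call with a gripper value outside its range is refused whole. OPENING is the closure, from 0 (fully open) to 1 (shut), set as the call begins (- or left out, the last holds). The fingers move at their own pace and stop on an object; FORCE is the grip in N (left out, the last holds). Time passes only in rows, so rows that repeat a pose let the fingers close, or fill a call up. It gives the time, the measured TCP pose, the force and the opening at its end, in the units of the state.
- robot.read_state(): the state, without advancing time (a new reading comes with each control period).
- vision.grab_frame(name): name is "side" or "top" or "wrist"; returns a dict with "img" (384x512x3 uint8, red, green, blue), "vfov" (degrees; the focal length in pixels is half the picture's height over the tangent of half this angle, whatever the lens; pixels are square), "cx", "cy" (the principal point, pixels), "cam_to_world" (4x4, takes a point from camera to world coordinates); the wrist camera has in their place "tool_from_camera" (4x4, takes a point from camera to tool coordinates, whose origin is the TCP and whose axes are the flange's). Camera axes: x right, y up, looking along -z (the intrinsics and any distortion apply to the point x, -y, -z); pixel columns grow to the right and rows downward; lengths in m; the calibration is good to about 2 mm. The wrist camera is an equidistant fisheye: a pixel r from the principal point sees the ray r / f radians off the axis. A picture is of the moment at which its call begins: read the wrist's pose just before it. There is no depth.
- finish_job(): hands the job in, once; it reports no verdict.
The state is a dict: "time_s": time; "joint_positions": joint angles; "joint_velocities": joint speeds; "effort": joint torques, N m; "tool_pos": TCP position; "orientation": TCP orientation; "force": force on the tool from outside, world axes, zero at the start; "wrist_torque": the same for the moment, N m; "grip_width": finger opening in m.
Only numpy, scipy, OpenCV 4.12 (cv2) and the standard library are available. Lean on these libraries where they do the work, as an engineer would, in place of code of your own. Each camera call takes 0.05 s, during which the arm holds its last target. There are 200 camera calls.

TASK

Vent the dye pot: take the yellow vent key from the tray, set its two lugs through the notches of the pot's red collar, push it in against the spring and twist it a quarter turn clockwise (seen from above) until you feel the stop. The vent springs shut if let go, so finish while still gripping the key and holding it there, pushed in under the collar and turned up against the stop. Leave the black plug, the jars, bottle, jug, spoon and brush as they stand.

Things in the scene. Friction and masses are not known exactly. Their poses are not given: they have to be found in the camera images.
- key_grip (a point): Centre of the grip of the loose yellow vent key, which stands upright on the tray. The grip is a flat bar 56 mm long (x axis), 16 mm thick (y), 42 mm tall; this point is half-way up it. z is up along the key's axis. The key is 84 mm tall; this point is 64 mm above its foot. Below the bar is a round yellow flange 52 mm across, its top 22 mm and underside 28 mm below this point.
- key_foot (a point): Centre of the key's underside, on its axis; same axes. Above it stands an aluminium shank 29 mm across, its foot tapering to 24 mm. Two brass lugs stick out of the shank along +x and -x, in line with the bar, to 24 mm from the axis; each is 10 mm wide and 12 mm tall, from 8 to 20 mm above the foot.
- key: The whole key, about 100 to 210 g; origin at key_foot, z up along its axis. It is the same when turned by half a turn.
- pot: Fixed, closed dye pot, dark steel, 200 mm across, lid 208 mm across; origin at the centre of its underside, z up, x axis as that of socket. The red vent collar, 68 mm across, stands on the middle of the lid, its top 135 mm above the table. Two black loop handles, 62 mm up, reach 137 mm from the axis.
- socket (a point): Centre of the top face of the red collar. z up. The collar has a round hole 33 mm across with two notches along +x and -x, each 15 mm wide and reaching 25.5 mm from the centre, for the key's lugs; its lip is 6 mm thick. 14 mm below the top is a brass sprung seat, on which the lugs land (key_foot then 22 mm below this point).
- vent_press (a joint): How far the sprung seat is pushed down, m: 0 at rest, 0.010 at its bottom stop; spring force 4 N at rest, 11 N at the bottom. The lugs clear the lip and can turn from 0.004 on; 0.007 to 0.009 is a good depth for turning. If the push is relaxed after the twist, the spring lifts the lugs against the underside of the lip (about 0.004).
- vent_turn (a joint): How far the seat is turned clockwise seen from above, rad: 0 at rest (shut), hard stop at 1.4 (open). It is driven by the key's lugs between brass dogs with about 0.1 rad of play, so the key turns about 1.5 rad in all. A torsion spring turns it back: 0.06 N m at rest, 0.23 N m at the stop; friction adds to this.
- tray: Fixed shallow white tray, 260 (x) by 130 (y) mm, walls 14 mm high, floor 4 mm thick; origin at the centre of its underside. It stands beside the pot, on either side, and holds key and plug about 120 mm apart along its x.
- plug: Black plug of the key's size and form but without lugs, standing on the tray; origin at its foot. Not needed.
- jug: Amber glass jug with a handle, 90 mm across, 120 mm tall; origin at its underside. To be left alone.
- dye_bottle: Blue bottle, 60 mm across, 150 mm tall; origin at its underside. To be left alone.
- jar_red: Red jar, 64 mm across, 80 mm tall; origin at its underside. To be left alone.
- jar_green: Green jar, 64 mm across, 80 mm tall; origin at its underside. To be left alone.
- spoon: Wooden spoon lying on the table. To be left alone.
- brush: Brush lying on the table. To be left alone.
Mind the look-alikes: they are no part of the job. Of the things shaped like the key, the yellow one is meant.

How it is judged:
On the way, in this order (a step that is already met when the one before it is completed fails the run):
1. the key is lifted out of the tray in the fingers (height (world z) of key_foot above 0.05 m and contact force between the fingers and key above 1 N), for 0.1 s.
2. the key is pushed in against the spring, not yet turned (value of joint vent_press above 0.0035 m and value of joint vent_turn below 0.5 rad and horizontal distance between key_foot and socket below 0.006 m), for 0.05 s.
At the end, for the whole second after the job is handed in: The fingers grip the key (over 1 N) upright in the collar (within 6 mm of its axis, tilted under 0.15 rad), its foot more than 23.5 mm below the collar's top with the sprung seat pushed down over 2.5 mm, and the seat is turned clockwise by more than 1.2 of its 1.4 rad and held there (value of joint vent_turn above 1.2 rad and value of joint vent_press above 0.0025 m and horizontal distance between key_foot and socket below 0.006 m and z of key_foot in the frame of socket below -0.0235 m and angle between key's own z axis and vertical below 0.15 rad and contact force between the fingers and key above 1 N); the arm keeps its last pose, push and grip.
It fails at once if the plug is knocked over or shifted by more than 30 mm (distance of plug from where it was at the start of the episode above 0.03 m or angle between plug's own z axis and vertical above 0.5 rad).
It fails at once if the jug, bottle or a jar is shifted by more than 30 mm or knocked over (distance of any of jug, dye_bottle, jar_red, jar_green from where it was at the start of the episode above 0.03 m or angle between any of jug, dye_bottle, jar_red, jar_green's own z axis and vertical above 0.5 rad).
It fails at once if the spoon or brush is shifted by more than 30 mm (distance of any of spoon, brush from where it was at the start of the episode above 0.03 m).
It also fails if it takes over 48 s, if anything falls off the work surface, if the arm or the gripper's body presses on something with over 40 N, if the wrist force passes 120 N, or if a joint passes its speed limit or range.

## Working session

There is one attempt and no reset: what is moved stays moved. The work goes in short steps, Python scripts to look and compute and a shell command to move; the robot and the scene stay as the last step left them, time stands still between calls to the robot, and variables do not carry over. Pictures are saved under pics/ and viewed, about 8 in all and at most 12, crops included, and the job is handed in when it is done.

```bash
ls; mkdir -p pics; python3 - <<'E'
from bench import robot, vision
import cv2,numpy as np
print(robot.read_state())
for n in("side","top"):
    f=vision.grab_frame(n); print(n,f["vfov"],f["cx"],f["cy"],np.round(f["cam_to_world"],4).tolist(),[k for k in f])
    cv2.imwrite(f"pics/{n}0.png",f["img"][:,:,::-1])
E
```

```text
pics
{'time_s': 0.0, 'joint_positions': array([ 1.32599218e+00,  3.20301805e-01,  1.56566970e+00, -1.09719395e-05,
        1.25739126e+00, -2.00166979e-02]), 'joint_velocities': array([-0.00193129, -0.00082563,  0.00225846, -0.00149468,  0.00016647,
       -0.00029984]), 'effort': array([ 1.32083307e-03, -4.12450862e+01, -2.31977373e+01,  7.27516576e-02,
        4.54723800e-02, -1.26751538e-04]), 'tool_pos': array([0.12804925, 0.56001069, 0.19331824]), 'orientation': array([-3.52321879e-01, -3.12154814e+00,  2.75811769e-03]), 'force': array([ 0.2803004 , -0.32577748,  0.21071972]), 'wrist_torque': array([ 0.05474686,  0.01933739, -0.02958058]), 'grip_width': 0.09134878734836349}
side 45.9192143303921 254.72592530513006 190.44315363349537 [[-0.9994, 0.0211, -0.027, 0.5337], [-0.0335, -0.774, 0.6323, 0.9964], [-0.0075, 0.6328, 0.7743, 1.2945], [0.0, 0.0, 0.0, 1.0]] ['img', 'vfov', 'cx', 'cy', 'cam_to_world']
top 52.242798792371616 256.4707781244422 189.64102602834 [[0.0096, 0.9966, -0.0813, 0.4507], [-0.9999, 0.0099, 0.0033, 0.012], [0.0041, 0.0813, 0.9967, 1.5479], [0.0, 0.0, 0.0, 1.0]] ['img', 'vfov', 'cx', 'cy', 'cam_to_world']
```

View pics/top0.png

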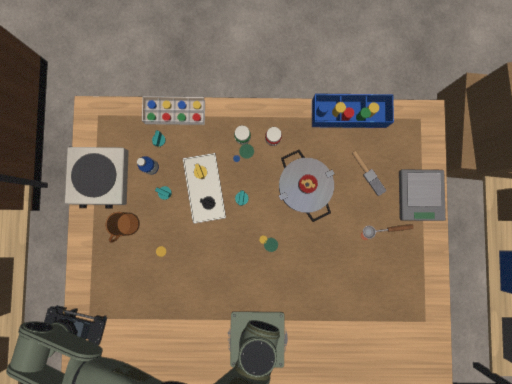

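View pics/side0.png

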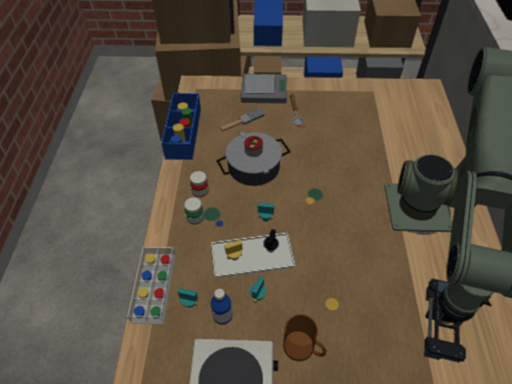

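Top view: the tray is at (204,188) with the yellow key at (201,171) and the plug at (208,203). The pot is at (307,185). I'll enlarge the key and collar in both views.

```bash
cat > h.py <<'E'
import numpy as np
from bench import robot, vision
from scipy.spatial.transform import Rotation as R
def ray(f,u,v):
    F=192/np.tan(np.radians(f["vfov"])/2); M=f["cam_to_world"]
    return M[:3,3],M[:3,:3]@np.array([(u-f["cx"])/F,-(v-f["cy"])/F,-1])
def at_z(f,u,v,z):
    o,d=ray(f,u,v); return o+d*(z-o[2])/d[2]
def proj(f,p):
    F=192/np.tan(np.radians(f["vfov"])/2); M=f["cam_to_world"]
    q=M[:3,:3].T@(np.asarray(p)-M[:3,3]); return f["cx"]+F*q[0]/-q[2], f["cy"]+F*q[1]/q[2]
def wrist(f,s):
    "pixel->world ray fn for wrist fisheye"
    T=np.eye(4);T[:3,:3]=R.from_rotvec(s["orientation"]).as_matrix();T[:3,3]=s["tool_pos"]
    M=T@f["tool_from_camera"];F=192/np.tan(np.radians(f["vfov"])/2)
    def at(u,v,z):
        x,y=u-f["cx"],v-f["cy"];r=np.hypot(x,y);a=r/F
        d=M[:3,:3]@np.array([np.sin(a)*x/r,-np.sin(a)*y/r,-np.cos(a)]) if r else -M[:3,2]
        return M[:3,3]+d*(z-M[2,3])/d[2]
    def pr(p):
        q=np.linalg.inv(M)@np.r_[p,1];x,y,z=q[0],-q[1],-q[2];h=np.hypot(x,y);a=np.arctan2(h,z)
        return f["cx"]+F*a*x/h,f["cy"]+F*a*y/h
    return at,pr
E
python3 - <<'E'
from h import *
import cv2
t=vision.grab_frame("top");s=vision.grab_frame("side")
def c(f,u,v,w,k): return cv2.resize(f["img"][v-w:v+w,u-w:u+w,::-1],(k,k),interpolation=cv2.INTER_CUBIC)
a=np.hstack([c(t,204,188,37,300),c(t,307,185,37,300)]);b=np.hstack([c(s,252,250,37,300),c(s,254,150,37,300)])
cv2.imwrite("pics/c1.png",np.vstack([a,b]))
print("key",at_z(t,201,171,.08),"plug",at_z(t,208,203,.08),"collar",at_z(t,307,184,.135),"pot side",at_z(s,254,143,.135),at_z(s,234,249,.085))
E
```

```text
key [0.63899775 0.21707034 0.08      ] plug [0.51844106 0.18829608 0.08      ] collar [ 0.58834241 -0.17581255  0.135     ] pot side [ 0.5841381  -0.17170652  0.135     ] [0.63258345 0.24618945 0.085     ]
```

View pics/c1.png

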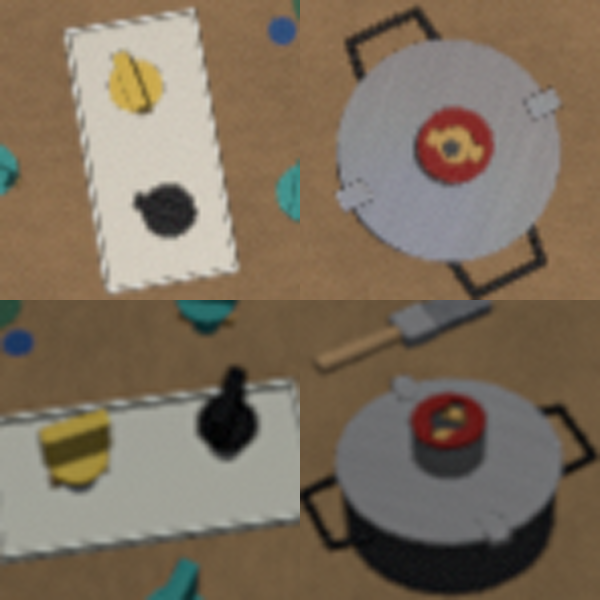

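The key's bar lies about 26° from world x, and the collar notches about 65°. I'll move above the key and look with the wrist camera.

```bash
python3 -m pendant '[[[-20,-10,-40],0],[[-75,-30,-60],-5],[[-130,-50,-60],-10],[[-185,-72,-60],-15],[[-240,-93,-60],-20],[[-295,-114,-60],-26],[[-350,-135,-60],-32],[[-405,-157,-60],-39]]' 0 30
python3 -m pendant '[[[0,0,0],0],[[0,0,0],0],[[0,0,0],0],[[0,0,0],0],[[0,0,0],0],[[0,0,0],0],[[0,0,0],0],[[0,0,0],0]]'
python3 - <<'E'
from h import *
s=robot.read_state();m=R.from_rotvec(s["orientation"]).as_matrix()
print(s["tool_pos"],m.round(3).tolist(),s["joint_positions"].round(3)); print("shift mm",m.T@(np.array([.635,.217,.25])-s["tool_pos"])*1000)
E
```

```text
time_s: 1.2
tool_pos: [0.4894, 0.3159, 0.2541]
orientation: [0.716, -3.059, -0.0]
force: [0.0, 1.0, -0.8]
grip_width: 0.0911
time_s: 2.2
tool_pos: [0.488, 0.3172, 0.2541]
orientation: [0.71, -3.06, -0.0]
force: [0.3, -0.6, -1.3]
grip_width: 0.0911
[0.48797365 0.31721237 0.25413745] [[-0.898, -0.44, -0.0], [-0.44, 0.898, 0.0], [0.0, 0.0, -1.0]] [ 0.557  0.301  1.441  0.     1.399 -1.47 ]
shift mm [ -87.89011548 -154.7083494     4.12778995]
```

```bash
python3 -m pendant '[[[-22,-38,1],0],[[-44,-77,2],0],[[-66,-116,3],0],[[-88,-155,4],0],[[-88,-155,4],0],[[-88,-155,4],0],[[-88,-155,4],0],[[-88,-155,4],0]]'
python3 - <<'E'
from h import *
import cv2
s=robot.read_state();f=vision.grab_frame("wrist")
print(f["vfov"],f["cx"],f["cy"],np.round(f["tool_from_camera"],3).tolist())
at,pr=wrist(f,s);print(pr([.635,.217,.046]),pr([.518,.188,.08]))
cv2.imwrite("pics/w1.png",cv2.resize(f["img"][:,:,::-1],None,fx=1.5,fy=1.5,interpolation=cv2.INTER_CUBIC)); np.savez("w1.npz",s=s,f=f)
E
```

```text
time_s: 3.2
tool_pos: [0.6345, 0.2176, 0.2506]
orientation: [-0.712, 3.059, 0.0]
force: [-0.2, 0.3, -0.3]
grip_width: 0.0912
65.70646984690485 259.03879324937935 191.21042403287126 [[0.001, 0.959, 0.285, 0.081], [1.0, -0.001, -0.001, 0.001], [-0.0, 0.285, -0.959, -0.19], [0.0, 0.0, 0.0, 1.0]]
(np.float64(257.5583615725502), np.float64(165.30963133356147)) (np.float64(279.0001902396075), np.float64(75.14930052521927))
```

View pics/w1.png

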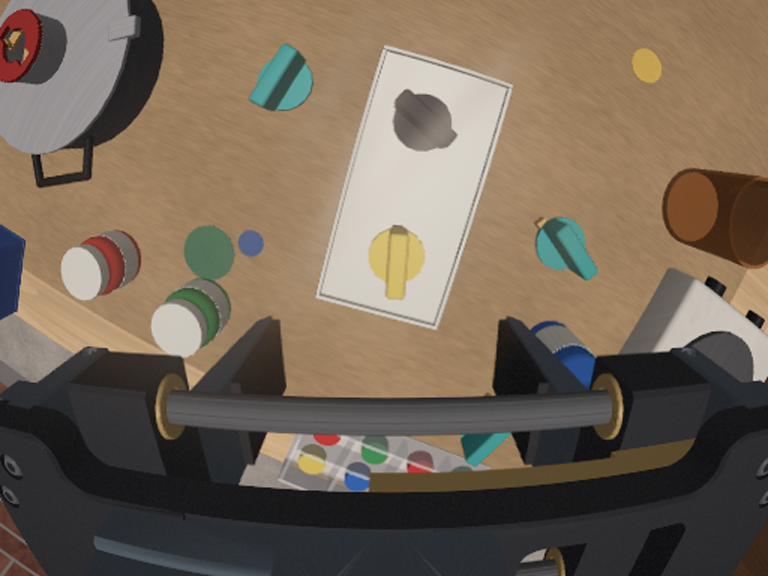

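Wrist view: the key's flange is centred at (396,255), with the bar top face from about (398,236) to (395,298), nearly along the tool's x axis. The plug is at (423,121) and the bottle is behind the right finger. I'll compute the offsets from these.

```bash
python3 - <<'E'
from h import *
import cv2
d=np.load("w1.npz",allow_pickle=True);s=d["s"].item();f=d["f"].item();at,pr=wrist(f,s)
I=f["img"][140:205,240:290];hsv=cv2.cvtColor(I,cv2.COLOR_RGB2HSV)
m=((hsv[...,0]>18)&(hsv[...,0]<32)&(hsv[...,1]>90)&(hsv[...,2]>90)).astype(np.uint8)
ys,xs=np.nonzero(m);print(len(xs),xs.min()+240,xs.max()+240,ys.min()+140,ys.max()+140)
top=m*(hsv[...,2]>195)
for r in range(0,65,3): print(r+140,''.join(str(v//26) if k else '.' for v,k in zip(hsv[r,:,2],m[r])))
T=R.from_rotvec(s["orientation"]).as_matrix();p=s["tool_pos"]
w=lambda u,v,z:((T.T@(at(u/1.5,v/1.5,z)-p))*1000).round(1)
print("flange",w(396,255,.046),"bar",w(398.5,236,.088),w(395,298,.088), at(264,170,.046))
E
```

```text
1184 246 282 151 198
140 ..................................................
143 ..................................................
146 ..................................................
149 ..................................................
152 .....................555555555....................
155 ..............77888755555555555677................
158 ...........788888876678888888877778887............
161 ........78888888887677888888888777888887..........
164 .......88888888888767788888888777888888888........
167 ......888888888888767888888888767888888888........
170 ......8888888888887678888888887778888888888.......
173 ......888888888887667888888887777888888888........
176 .......88888888887677888888887778888888888........
179 ........88888888876778888888876788888888..........
182 ..........7888888767788888888777888888............
185 ..............888767888888887777888...............
188 ..................678888888877....................
191 ..................778888888877....................
194 ..................778888888777....................
197 ..................77888888877.....................
200 ..................................................
203 ..................................................
flange [ -6.5   8.  204.6] bar [ 18.4   9.2 162.6] [-33.9   6.6 162.6] [0.63696734 0.22772706 0.046     ]
```

```bash
python3 -m pendant '[[[-4,4,30],2],[[-7,8,70],3],[[-7,8,110],3],[[-7,8,145],3],[[-7,8,165],3],[[-7,8,175],3],[[-7,8,180],3],[[-7,8,180],3]]' 0 30 && python3 -m pendant '[[[0,0,0],0],[[0,0,0],0],[[0,0,0],0],[[0,0,0],0],[[0,0,0],0],[[0,0,0],0],[[0,0,0],0],[[0,0,0],0]]' 1 35
```

```text
time_s: 4.25
tool_pos: [0.6383, 0.2273, 0.0708]
orientation: [-0.63, 3.077, 0.0]
force: [0.8, -0.2, -0.3]
grip_width: 0.0914
time_s: 5.25
tool_pos: [0.638, 0.2271, 0.0701]
orientation: [-0.63, 3.078, 0.0]
force: [0.2, -0.0, 1.6]
grip_width: 0.0139
```

```bash
python3 -m pendant '[[[0,0,-8],0],[[0,0,-25],0],[[0,0,-50],0],[[0,0,-85],0],[[0,0,-120],0],[[0,0,-155],0],[[0,0,-185],0],[[0,0,-200],0]]'
python3 - <<'E'
from h import *
s=robot.read_state();m=R.from_rotvec(s["orientation"]).as_matrix()
print(s["tool_pos"],s["grip_width"],s["joint_positions"].round(3))
# target: hover short of the collar, tool y at -25deg world
print("shift",m.T@(np.array([.587,-.174,.29])-s["tool_pos"])*1000,"y ang",np.degrees(np.arctan2(m[1,1],m[0,1])))
E
```

```text
time_s: 6.25
tool_pos: [0.6386, 0.2273, 0.2736]
orientation: [-0.629, 3.073, 0.001]
force: [-0.1, 1.0, 0.1]
grip_width: 0.0005
[0.63859419 0.22725912 0.27363206] 0.0004973006299530091 [ 0.325  0.456  1.157  0.     1.524 -1.649]
shift [ 204.9411755  -348.77038954  -17.23606044] y ang 113.12213133287338
```

The fingers closed on nothing and lost the key, so I'll look.

```bash
python3 - <<'E'
from h import *
import cv2
s=robot.read_state();f=vision.grab_frame("wrist")
np.savez("w2.npz",s=s,f=f)
t=vision.grab_frame("side")
cv2.imwrite("pics/w2.png",np.hstack([cv2.resize(f["img"][60:260,150:380,::-1],None,fx=1.8,fy=1.8,interpolation=cv2.INTER_CUBIC),cv2.resize(t["img"][200:300,160:320,::-1],(380,360))]))
E
```

```text
(no output)
```

View pics/w2.png

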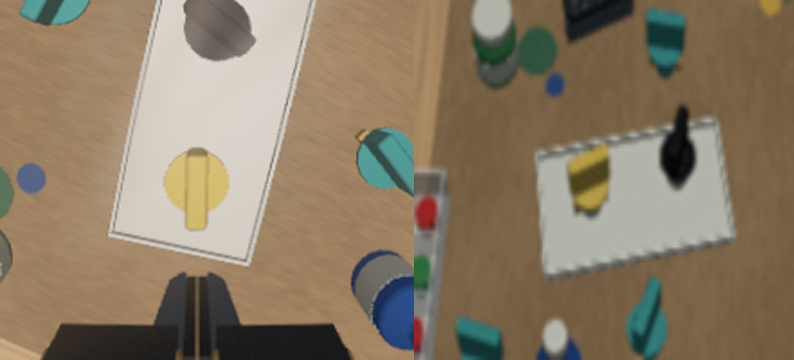

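```bash
python3 - <<'E'
from h import *
d=np.load("w2.npz",allow_pickle=True);s=d["s"].item();f=d["f"].item();at,pr=wrist(f,s)
T=R.from_rotvec(s["orientation"]).as_matrix();p=s["tool_pos"]
for z in(0,.019):print("tcp+z",z,pr(p+T@[0,0,z]))
u,v=150+196/1.8,60+181/1.8
print(u,v,"flange",at(u,v,.046),((at(u,v,.046)-p)@T*1000).round(1))
for v2 in(157,229): print("bar",((at(u,60+v2/1.8,.088)-p)@T*1000).round(1))
t=vision.grab_frame("top");sd=vision.grab_frame("side")
print("top",at_z(t,200.6,172.2,.046))
for n,c in(("top",t),("side",sd)):
    import cv2
    a,b=(proj(c,[.638,.227,.06]));a,b=int(a),int(b)
    I=c["img"][b-20:b+20,a-20:a+20];h=cv2.cvtColor(I,cv2.COLOR_RGB2HSV)
    m=(h[...,0]>18)&(h[...,0]<32)&(h[...,1]>130);y,x=np.nonzero(m)
    print(n,"yellow",x.min()+a-20,x.max()+a-20,y.min()+b-20,y.max()+b-20,"mean",x.mean()+a-20,y.mean()+b-20,"pred flange rim",[np.round(proj(c,[.638+.026*i,.227+.026*j,.046]),1) for i,j in((1,0),(-1,0),(0,1),(0,-1))])
E
```

```text
tcp+z 0 (np.float64(257.299190340727), np.float64(224.6480301227006))
tcp+z 0.019 (np.float64(257.43163607447724), np.float64(214.81506020795499))
258.8888888888889 160.55555555555554 flange [0.63712467 0.22768813 0.046     ] [  2.3   1.  227.6]
bar [ 27.5   1.  185.5]
bar [-25.5   1.1 185.8]
top [0.63867805 0.22326526 0.046     ]
top yellow 200 206 167 176 mean 203.35 170.95 pred flange rim [array([199.8, 165.7]), array([199.5, 179.1]), array([192.9, 172.3]), array([206.4, 172.4])]
side yellow 225 241 240 258 mean 233.58823529411765 249.23076923076923 pred flange rim [array([225.1, 250.1]), array([241.3, 250.5]), array([232.7, 257.3]), array([233.7, 243.5])]
```

The geometry agrees between cameras, the key still stands, and it is square to the jaws. I'll try again with a longer close and a slower lift.

```bash
python3 -m pendant '[[[0,0,0],0],[[1,1,0],0],[[1,1,0],0],[[1,1,40],0],[[1,1,90],0],[[1,1,140],0],[[1,1,180],0],[[1,1,202],0]]' 0 45 && python3 -m pendant '[[[0,0,0],0],[[0,0,0],0],[[0,0,0],0],[[0,0,0],0],[[0,0,0],0],[[0,0,0],0],[[0,0,0],0],[[0,0,0],0]]' 1 45 && python3 -m pendant '[[[0,0,0],0],[[0,0,0],0],[[0,0,0],0],[[0,0,0],0],[[0,0,-1],0],[[0,0,-2],0],[[0,0,-4],0],[[0,0,-6],0]]'
```

```text
time_s: 7.45
tool_pos: [0.6353, 0.2271, 0.0653]
orientation: [0.629, -3.074, 0.001]
force: [0.3, 0.3, 0.3]
grip_width: 0.0778
time_s: 8.45
tool_pos: [0.6373, 0.2276, 0.0691]
orientation: [-0.629, 3.076, 0.0]
force: [0.1, -0.8, 7.0]
grip_width: 0.0032
time_s: 9.45
tool_pos: [0.6364, 0.2276, 0.0739]
orientation: [0.629, -3.077, -0.0]
force: [0.7, 0.8, 0.4]
grip_width: 0.0006
```

```bash
python3 - <<'E'
from h import *
import cv2
s=robot.read_state();f=vision.grab_frame("wrist")
np.savez("w3.npz",s=s,f=f)
t=vision.grab_frame("side")
print(proj(t,s["tool_pos"]))
cv2.imwrite("pics/w3.png",np.hstack([cv2.resize(f["img"][60:260,150:380,::-1],None,fx=1.8,fy=1.8,interpolation=cv2.INTER_CUBIC),cv2.resize(t["img"][200:300,180:280,::-1],(360,360),interpolation=cv2.INTER_CUBIC)]))
E
```

```text
(np.float64(233.29999541716683), np.float64(245.82256360181935))
```

View pics/w3.png

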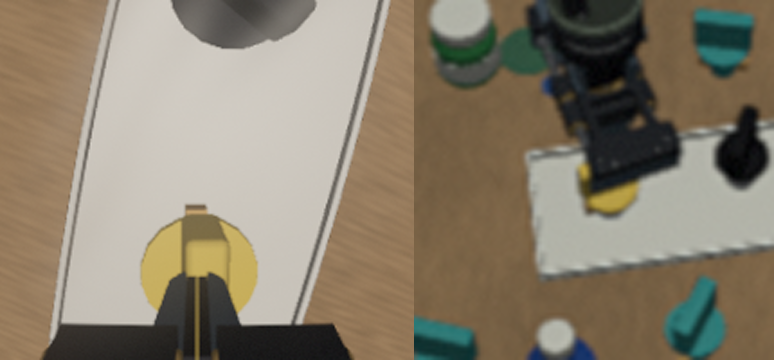

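```bash
python3 - <<'E'
from h import *
d=np.load("w3.npz",allow_pickle=True);s=d["s"].item();f=d["f"].item();at,pr=wrist(f,s)
T=R.from_rotvec(s["orientation"]).as_matrix();p=s["tool_pos"];print(p)
c=lambda q:tuple(np.round([(q[0]-150)*1.8,(q[1]-60)*1.8]).astype(int))
def tw(x,y,zw): q=p+T@[x/1e3,y/1e3,0]; q[2]=zw; return c(pr(q))
print("if centred: flange rim L/R/far",tw(0,-26,.046),tw(0,26,.046),tw(26,0,.046),"bar far top",tw(28,-8,.088),tw(28,8,.088),"bar far bottom",tw(28,-8,.046),tw(28,8,.046),"near top",tw(-28,-8,.088),tw(-28,8,.088),"lug",tw(24,0,.02))
back=lambda u,v,z:((at(150+u/1.8,60+v/1.8,z)-p)@T*1000).round(1)
print("flange L,R,far",back(141,270,.046),back(258,270,.046),back(199,213,.046),"bar far top",back(187,240,.088),back(228,240,.088),"bar at 275",back(208,275,.088),"lug tip",back(196,205,.02))
t=c(pr(p+T@[0,0,.019])),c(pr(p+T@[.016,0,.019])),c(pr(p+T@[0,0,-.03]));print("tips",t)
E
```

```text
[0.63644248 0.22761394 0.07385726]
if centred: flange rim L/R/far (np.int64(134), np.int64(271)) (np.int64(253), np.int64(271)) (np.int64(193), np.int64(213)) bar far top (np.int64(170), np.int64(237)) (np.int64(216), np.int64(237)) bar far bottom (np.int64(174), np.int64(209)) (np.int64(213), np.int64(209)) near top (np.int64(172), np.int64(377)) (np.int64(214), np.int64(378)) lug (np.int64(194), np.int64(204))
flange L,R,far [  0.5 -22.9  27.9] [ 0.6 28.1 27.9] [26.1  2.3 27.9] bar far top [ 27.   -2.  -14.1] [ 27.   12.1 -14.1] bar at 275 [ 14.2   5.3 -14.1] lug tip [23.4  1.1 53.9]
tips ((np.int64(193), np.int64(279)), (np.int64(193), np.int64(242)), (np.int64(193), np.int64(331)))
```

The fingertips evidently end near the bar's top, about 30 mm short of nominal, since their image and the full closure agree on that. I'll open, go 26 mm lower and close gently to test this.

```bash
python3 -m pendant '[[[0,0,-6],0],[[0,2,-6],0],[[0,2,-6],0],[[0,2,-6],0],[[0,2,-6],0],[[0,2,0],0],[[0,2,12],0],[[0,2,26],0]]' 0 10 && python3 -m pendant '[[[0,0,0],0],[[0,0,0],0],[[0,0,0],0],[[0,0,0],0],[[0,0,0],0],[[0,0,0],0],[[0,0,0],0],[[0,0,0],0]]' 1 10
python3 - <<'E'
from h import *
import cv2
s=robot.read_state();f=vision.grab_frame("wrist")
np.savez("w4.npz",s=s,f=f);print(s["tool_pos"],s["grip_width"],s["force"])
t=vision.grab_frame("side")
cv2.imwrite("pics/w4.png",np.hstack([cv2.resize(f["img"][60:260,150:380,::-1],None,fx=1.8,fy=1.8,interpolation=cv2.INTER_CUBIC),cv2.resize(t["img"][200:300,180:280,::-1],(360,360),interpolation=cv2.INTER_CUBIC)]))
E
```

```text
time_s: 10.55
tool_pos: [0.6357, 0.2293, 0.047]
orientation: [0.629, -3.077, -0.0]
force: [-1.5, -0.4, 0.0]
grip_width: 0.0774
time_s: 11.55
tool_pos: [0.636, 0.2294, 0.0483]
orientation: [-0.63, 3.078, -0.0]
force: [0.1, -1.2, 0.5]
grip_width: 0.016
[0.63597895 0.2293818  0.04825256] 0.015974642865242545 [ 0.05879412 -1.23107154  0.49257506]
```

The width is 16 mm, so the bar is between the pads. I'll check the engagement.

View pics/w4.png

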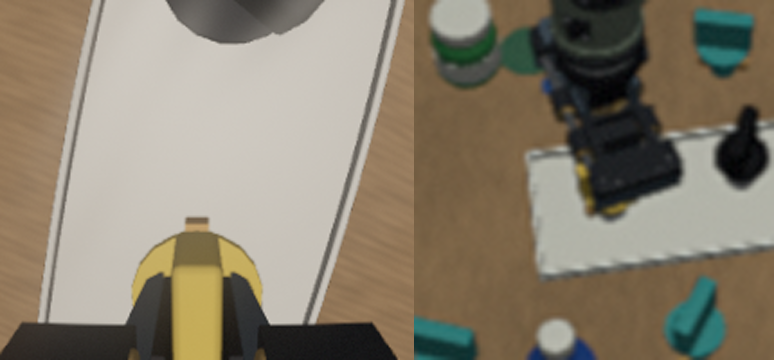

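```bash
python3 -m pendant '[[[0,0,0],0],[[0,0,0],0],[[0,0,0],0],[[0,0,2],0],[[0,0,5],0],[[0,0,7],0],[[0,0,7],0],[[0,0,7],0]]' 0.65 10 && python3 -m pendant '[[[0,0,0],0],[[0,0,0],0],[[0,0,0],0],[[0,0,0],0],[[0,0,0],0],[[0,0,0],0],[[0,0,0],0],[[0,0,-3],0]]' 1 50 && python3 -m pendant '[[[0,0,-10],0],[[0,0,-20],0],[[0,0,-45],0],[[0,0,-80],0],[[0,0,-120],0],[[0,0,-155],0],[[0,0,-185],0],[[0,0,-205],0]]'
```

```text
time_s: 12.65
tool_pos: [0.636, 0.2295, 0.0412]
orientation: [-0.63, 3.078, 0.0]
force: [-0.0, -0.5, 0.0]
grip_width: 0.032
time_s: 13.65
tool_pos: [0.6354, 0.2292, 0.0436]
orientation: [0.629, -3.076, 0.0]
force: [0.6, 0.3, -1.4]
grip_width: 0.0159
time_s: 14.65
tool_pos: [0.6362, 0.2295, 0.252]
orientation: [-0.629, 3.075, 0.001]
force: [-0.9, 0.4, -1.1]
grip_width: 0.0154
```

Lifted and held (15.4 mm). Next I carry it to a viewing pose beside the collar, turning it to the notch heading.

```bash
python3 -m pendant '[[[15,-25,0],8],[[50,-78,0],18],[[85,-133,0],28],[[120,-188,0],38],[[155,-243,0],48],[[190,-298,0],58],[[225,-352,0],68],[[255,-399,0],78]]' && python3 -m pendant '[[[0,0,0],10],[[0,0,0],20],[[0,0,0],30],[[0,0,0],40],[[0,0,0],50],[[0,0,0],60],[[0,0,0],60],[[0,0,0],60]]'
python3 - <<'E'
from h import *
import cv2
s=robot.read_state();f=vision.grab_frame("wrist");np.savez("w5.npz",s=s,f=f)
print(s["tool_pos"],s["grip_width"],s["joint_positions"].round(3));at,pr=wrist(f,s)
T=R.from_rotvec(s["orientation"]).as_matrix();print(T.round(3).tolist(),pr([.588,-.174,.135]))
cv2.imwrite("pics/w5.png",cv2.resize(f["img"][40:240,126:386,::-1],None,fx=3,fy=3,interpolation=cv2.INTER_CUBIC))
E
```

```text
time_s: 15.65
tool_pos: [0.5586, -0.2328, 0.2502]
orientation: [1.455, 2.783, 0.001]
force: [0.5, -0.6, -2.5]
grip_width: 0.0155
time_s: 16.65
tool_pos: [0.5592, -0.2308, 0.2495]
orientation: [2.645, 1.694, 0.001]
force: [1.0, 0.1, -1.8]
grip_width: 0.0158
[ 0.55916114 -0.23084244  0.24951327] 0.015807739619407644 [-0.411  0.34   1.395  0.     1.406  0.021]
[[0.418, 0.908, 0.0], [0.908, -0.418, -0.0], [0.0, 0.0, -1.0]] (np.float64(262.1268861568627), np.float64(122.79805431424477))
```

View pics/w5.png

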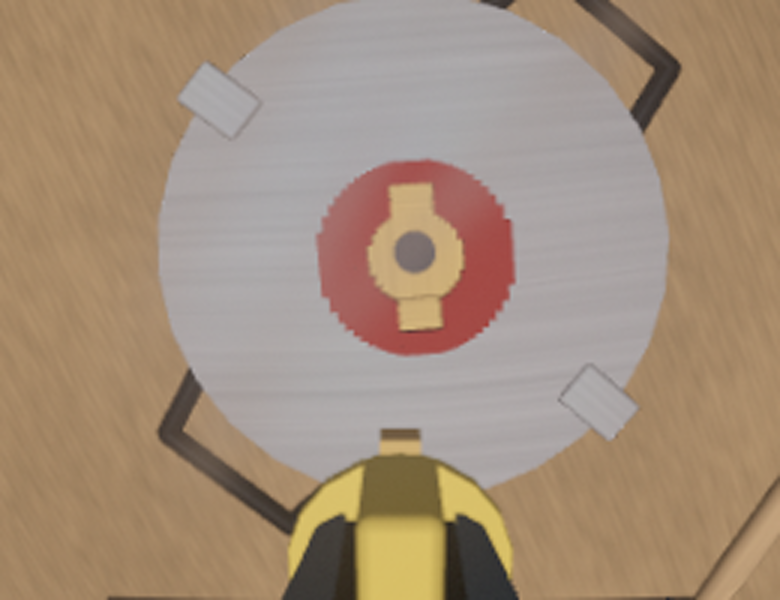

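```bash
python3 - <<'E'
from h import *
import cv2
d=np.load("w5.npz",allow_pickle=True);s=d["s"].item();f=d["f"].item();at,pr=wrist(f,s)
T=R.from_rotvec(s["orientation"]).as_matrix();p=s["tool_pos"]
h=cv2.cvtColor(f["img"],cv2.COLOR_RGB2HSV);m=(((h[...,0]<8)|(h[...,0]>172))&(h[...,1]>110)).astype(np.uint8);m[:85]=0;m[165:]=0;m[:,:225]=0;m[:,305:]=0
c=max(cv2.findContours(m,cv2.RETR_EXTERNAL,cv2.CHAIN_APPROX_NONE)[0],key=cv2.contourArea)[:,0]
q=np.array([at(u,v,.135) for u,v in c]);q=((q-p)@T*1000)[:,:2]
(cc,r)=cv2.minEnclosingCircle(q.astype(np.float32))
A=np.c_[2*q,np.ones(len(q))];k=np.linalg.lstsq(A,(q**2).sum(1),rcond=None)[0];print("collar",cc,r,k[:2],np.sqrt(k[2]+k[0]**2+k[1]**2))
b=lambda u,v,z:((at(126+u/3,40+v/3,z)-p)@T*1000).round(1)
print("notch far",b(389,184,.135),b(433,183,.135),"near",b(400,331,.135),b(442,328,.135), "seat far/near",b(411,184,.121),b(421,329,.121),"side edges far",b(390,210,.135),b(433,210,.135),"near",b(398,301,.135),b(440,298,.135))
zf=p[2]-.037
print("lug far edge top",b(380,430,zf+.02),b(420,430,zf+.02),"bottom?",b(400,430,zf+.008),"flange L R far",b(288,556,zf+.042),b(512,556,zf+.042),b(400,455,zf+.042),"bar top end",b(357,516,zf+.084),b(445,516,zf+.084),"bar bottom end",b(362,456,zf+.042),b(438,456,zf+.042))
E
```

```text
collar (60.21194076538086, 5.248169898986816) 33.62014389038086 [59.80703049  7.89655126] 27.094867841184698
notch far [ 85.7  -4.2 114.5] [ 86.1  10.6 114.5] near [ 35.1  -0.5 114.5] [ 36.2  14.  114.5] seat far/near [ 85.9   3.4 128.5] [ 33.7   7.1 128.5] side edges far [ 76.8  -3.9 114.5] [ 76.9  10.6 114.5] near [ 45.5  -1.2 114.5] [ 46.6  13.2 114.5]
lug far edge top [25.9 -5.3 17. ] [25.9  4.3 17. ] bottom? [22.7 -0.5 29. ] flange L R far [  2.3 -25.9  -5. ] [ 2.3 24.9 -5. ] [26.2 -0.5 -5. ] bar top end [ 27.8  -7.9 -47. ] [ 27.8   7.2 -47. ] bar bottom end [26.  -8.8 -5. ] [26.   7.7 -5. ]
```

The wrist view shows the collar centred at (416,257) and the notches about 4° counter-clockwise of the key. The key is straight in the jaws. From the fit I need a shift of (60.3, 5.6) mm and a turn of −4°.

```bash
python3 -m pendant '[[[15,2,0],-1],[[40,4,0],-2],[[60,6,10],-4],[[60.3,5.6,30],-4.2],[[60.3,5.6,50],-4.2],[[60.3,5.6,62],-4.2],[[60.3,5.6,68],-4.2],[[60.3,5.6,68],-4.2]]' && python3 -m pendant '[[[0,0,3],0],[[0,0,6],0],[[0,0,9],0],[[0,0,12],0],[[0,0,14],0],[[0,0,16],0],[[0,0,18],0],[[0,0,18],0]]'
```

```text
time_s: 17.7
tool_pos: [0.5897, -0.1784, 0.181]
orientation: [-2.584, -1.787, 0.0]
force: [-0.6, -0.3, -1.5]
grip_width: 0.016
time_s: 18.7
tool_pos: [0.5895, -0.1785, 0.1629]
orientation: [-2.584, -1.786, 0.0]
force: [-0.2, 0.1, -1.6]
grip_width: 0.0158
```

```bash
python3 -m pendant '[[[0,0,2],0],[[0,0,4],0],[[0,0,6],0],[[0,0,8],0],[[0,0,10],0],[[0,0,11],0],[[0,0,12],0],[[0,0,12],0]]'
python3 - <<'E'
from h import *
s=robot.read_state();print(s["tool_pos"],s["force"],s["wrist_torque"],s["grip_width"])
E
```

```text
time_s: 19.7
tool_pos: [0.5897, -0.1784, 0.1511]
orientation: [-2.584, -1.787, -0.0]
force: [0.6, 0.2, -1.7]
grip_width: 0.0156
[ 0.58967263 -0.17844248  0.15109289] [ 0.61102124  0.24984898 -1.68529955] [-0.02639349  0.07504139  0.03224544] 0.015559036290393347
```

The lugs passed the lip without contact. Now I push.

```bash
python3 -m pendant '[[[0,0,2],0],[[0,0,4],0],[[0,0,6],0],[[0,0,7],0],[[0,0,8],0],[[0,0,9],0],[[0,0,9],0],[[0,0,9],0]]'
python3 - <<'E'
from h import *
s=robot.read_state();print(s["tool_pos"],s["force"],s["wrist_torque"],s["grip_width"])
E
```

```text
time_s: 20.7
tool_pos: [0.5899, -0.1786, 0.143]
orientation: [2.583, 1.786, 0.001]
force: [-0.8, 0.5, 6.6]
grip_width: 0.0157
[ 0.58989372 -0.17857747  0.14300966] [-0.84773101  0.45858032  6.56160928] [ 0.04967278  0.43513638 -0.03506353] 0.015738551140541828
```

The force change is about 8.3 N, so the press is about 6 mm. I'll go 1.5 mm deeper and begin the clockwise twist.

```bash
python3 -m pendant '[[[0,0,1],0],[[0,0,1.5],4],[[0,0,1.5],10],[[0,0,1.5],17],[[0,0,1.5],24],[[0,0,1.5],31],[[0,0,1.5],38],[[0,0,1.5],45]]'
python3 - <<'E'
from h import *
s=robot.read_state();print(s["tool_pos"],s["force"],s["wrist_torque"],s["joint_positions"][5],s["effort"][5])
E
python3 -m pendant '[[[0,0,0],5],[[0,0,0],10],[[0,0,0],16],[[0,0,0],22],[[0,0,0],28],[[0,0,0],33],[[0,0,0],37],[[0,0,0],37]]'
python3 - <<'E'
from h import *
s=robot.read_state();print(s["tool_pos"],s["force"],s["wrist_torque"],s["joint_positions"][5],s["effort"][5])
E
```

```text
time_s: 21.7
tool_pos: [0.5899, -0.1786, 0.1417]
orientation: [3.072, 0.656, 0.002]
force: [-2.2, 0.7, 7.1]
grip_width: 0.0157
[ 0.58991733 -0.17864526  0.14174363] [-2.19134915  0.6720216   7.0883566 ] [0.1470347  0.57325601 0.1838012 ] 0.8372335722641432 -0.64821632578969
time_s: 22.7
tool_pos: [0.5898, -0.1789, 0.1417]
orientation: [3.121, -0.346, 0.002]
force: [-1.1, 0.9, 8.0]
grip_width: 0.0154
[ 0.58984945 -0.17892336  0.14172576] [-1.09103127  0.90469543  7.99127629] [-0.02033787  0.51981483  0.17671681] 1.4791951973510538 0.3194078430533409
```

```bash
cat > t.py <<'E'
from h import *
s=robot.read_state();print(s["tool_pos"].round(4),s["force"].round(2),s["wrist_torque"].round(3),s["joint_positions"][5].round(4),s["grip_width"])
E
python3 -m pendant '[[[0,0,0],1],[[0,0,0],2],[[0,0,0],3],[[0,0,0],4],[[0,0,0],4],[[0,0,0],4],[[0,0,0],4],[[0,0,0],4]]' >/dev/null; python3 t.py
python3 -m pendant '[[[0,0,0],1],[[0,0,0],2],[[0,0,0],3],[[0,0,0],3],[[0,0,0],3],[[0,0,0],3],[[0,0,0],3],[[0,0,0],3]]' >/dev/null; python3 t.py
```

```text
[ 0.5898 -0.1789  0.1417] [-1.62  0.23  7.18] [0.046 0.613 0.318] 1.5485 0.015886823499031862
[ 0.5898 -0.179   0.1417] [-1.67  1.05  7.95] [0.03  0.559 1.007] 1.5988 0.015864345238729545
```

The torque jumped from 0.32 to 1.0 N·m at 89°, which is the stop. I'll ease off 0.5°, hold for a second and look.

```bash
python3 -m pendant '[[[0,0,0],-0.5],[[0,0,0],-0.5],[[0,0,0],-0.5],[[0,0,0],-0.5],[[0,0,0],-0.5],[[0,0,0],-0.5],[[0,0,0],-0.5],[[0,0,0],-0.5]]'; python3 t.py; python3 - <<'E'
from h import *
import cv2
f=vision.grab_frame("wrist");cv2.imwrite("pics/w6.png",cv2.resize(f["img"][60:260,150:380,::-1],None,fx=3,fy=3,interpolation=cv2.INTER_CUBIC))
E
```

```text
time_s: 25.7
tool_pos: [0.5898, -0.179, 0.1417]
orientation: [3.097, -0.518, 0.002]
force: [-1.4, -0.4, 6.1]
grip_width: 0.016
[ 0.5898 -0.179   0.1417] [-1.37 -0.36  6.13] [0.088 0.617 0.88 ] 1.5904 0.016013115428012918
```

View pics/w6.png

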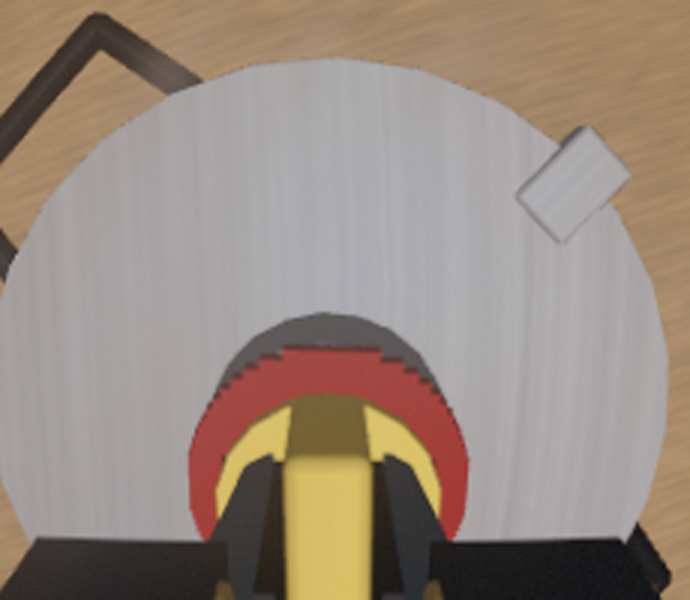

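The key is seated upright in the collar at (328,450), still square in the jaws and turned about 88°. The stop torque is steady, so I'm handing in.

```bash
python3 -c "
from bench import finish_job
print(finish_job())"
```

```text
the job is handed in; nothing more can be done
None
```

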